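# Drift the pump cover's nut strip into line and fit the bolt

### The job

The brass strip under the steel cover of the booster pump has been thrown to one side or the other by its toggle, so its holes no longer line up with the cover's. Take the red-handled drift pin from the wooden block, feel gently for the strip's hole through the larger cover hole, draw the strip into line and push the pin fully home until its collar sits on the cover; then, leaving the pin there, fit the black bolt fully home in the other hole. Never force either one hard against the pump (keep well below 40 N), and leave the other things on the shelf alone.

Things in the scene. Friction and masses are not known exactly. Their poses are not given: they have to be found in the camera images.
- housing: fixed grey terminal housing of a booster pump (blue finned barrel on its +y end), 100 (x) x 160 (y) x 66 mm high with its steel cover; origin under its centre on the shelf, y along the row of the two holes. The cover is 6 mm thick, screwed down, top at 66 mm
- strip_seat (a point): fixed point of the housing, 8 mm below the cover's top: middle of the top face of a 6 mm brass strip if it were in line. Its two 12 mm holes are 80 mm apart. The strip itself is not measured: an over-centre toggle weight has thrown it 7 mm to one side or the other along the housing's y, its only motion (about 3 N push it outwards there, none in line); it does not give downwards. 45 mm of empty space lies below its holes
- drift_hole (a point): centre of the 17 mm round hole in the cover (at housing y = -40 mm, the end away from the blue barrel), at the cover's top face; for the drift pin; z up, y as the housing's
- bolt_hole (a point): centre of the 12 mm round hole in the cover (at housing y = +40 mm, next to the blue barrel), at the cover's top face; for the bolt
- holder: fixed wooden block 70 (x) x 130 (y) x 55 mm with two 18 mm holes 70 mm apart along its y, in which the drift pin and the bolt stand, either in either hole; origin under its centre
- drift: loose steel drift pin, about 120 g, upright, 90 mm long; origin at the centre of its tip's end face, z up along its axis. Diameter 5 mm at the tip growing to 10 mm at 27 mm, plain to 37 mm, flaring to 14.8 mm at 40 mm; stop collar 24 mm wide from 45 to 50 mm; red square grip 16 x 16 mm (faces along x and y) from 50 to 90 mm
- bolt: loose plain-shank push-in bolt (no thread, no turning), about 120 g, upright, 90 mm long; origin at the centre of its foot's end face, z up. Shank 9.6 mm diameter, foot chamfered to 7 mm over the first 4 mm; round black 24 mm collar from 45 to 50 mm; above it a black square grip 16 x 16 mm with faces along its x and y, from 50 to 90 mm
- spray: bystander: turquoise trigger spray bottle, 76 mm wide, 200 mm tall; origin under its centre
- jar: bystander: clear closed jar with a red screw-top lid, 90 mm wide, 130 mm tall; origin under its centre
- brush: bystander: white plastic bottle brush lying down, about 280 mm long; origin under its centre
- wrench: bystander: steel wrench lying flat; origin under its centre
- tray: bystander: grey tray 100 x 140 x 30 mm with one washer in it; origin under its centre
- detergent: bystander: white bottle with a blue cap, 80 mm wide, 200 mm tall; origin under its centre

How it is judged:
By the outcome, as a careful person would: the job done as asked, in the order asked, and still so for the second after the job is handed in, with the robot touching nothing.
It also fails if it takes over 58 s, if anything falls off the work surface, if the arm or the gripper's body presses on something with over 40 N, if the wrist force passes 120 N, or if a joint passes its speed limit or range.

### The arm

A 6-joint arm with a two-finger parallel gripper is mounted at the origin on the work surface. World frame = base frame: x ahead of the robot, y to its left, z up, the work surface at z = 0. Lengths are in m, angles in rad, forces in N, time in s.
With the tool pointing down it reaches from about 0.35 to 0.975 m from the base axis. Payload 4.9 kg.
Tool frame: the origin (TCP) lies on the mounting face of the last link; the fingertips stand 173 mm ahead of it and the grasp point (between the pads) lies 155 mm ahead of it; z points along the fingers, y is the line along which they close (so a half turn about z gives the same grasp; the last joint's range is limited). The gripper opens to 85 mm and grips with 20 to 120 N. Pads are 22 mm wide; open, the fingers measure 114 mm over their backs; the gripper's body (76 mm by 85 mm) begins 54 mm behind the grasp point. The pads swing forward as they close: fully open they stand 13 mm farther back than shut.
Start: joints at [-1.401, 0.053, 1.613, -0, 1.476, -0.119], TCP at [0.178, -0.599, 0.405] pointing down, gripper open.
Joint ranges: [-3.01, 3.01], [-1.01, 2.22], [0.06, 2.58], [-1.02, 4.17], [0.09, 2.62], [-3.14, 3.14]. Speed limits (rad/s): [2.57, 2.57, 3.14, 3.14, 3.14, 3.14].

### API

Orientations are given as a rotation vector (axis times angle).
In Python, from station import monitor, eyes, finish_job gives the robot as it stands. The module is installed in compiled form; this text tells all that it offers.
- The arm moves only by the tool step_arm, never from a script. Its argument "commands" is a list of rows, each a list of 3 entries, a list of its own where there are three numbers: the opening in per cent of the stroke, from 0 (shut) to 100 (fully open), then the shift along the tool's x, y, z in mm, then the turn about the tool's z in degrees. In form: [[hand, [x, y, z], yaw], ...]. A call has 1 to 12 rows; each row is the pose to reach, as a shift and turn from the pose commanded when the call began, along the tool's axes at that moment; what a row does not reach only later rows make up. A row lasts 1/8 s, in which the tool goes at most 62.5 mm and 10.7 degrees, less where a joint would pass 70% of its speed; a pose out of reach is approached as far as the arm can. A call with a gripper value outside its range is refused whole. The fingers move at their own pace and stop on an object; "squeeze" is the grip in N (left out, the last holds). Time passes only in rows, so rows that repeat a pose let the fingers close. It gives the time, the measured TCP pose, the force, the opening and the grip force at its end, in the units of the state.
- monitor.get_obs(): the state, without advancing time (a new reading comes with each control period).
- eyes.get_image(name): name is "scene" or "top" or "wrist"; returns the picture (480x640x3 uint8, red, green, blue); there is no depth.
- eyes.camera_info(name): a dict with "camera_matrix" (3x3 intrinsics, pixels), "k1" (the pictures are not rectified: a ray, as slopes to the right and down, at radius r is drawn at 1 + k1 r^2 times it, then the intrinsics apply), "extrinsics" (4x4, takes a point from camera to world coordinates). Camera axes: x right, y down, z forward; pixel columns grow to the right and rows downward; lengths in m; the calibration is good to about 2 mm. A picture is of the moment at which its call begins: read the wrist's pose just before it. camera_info takes no time and is no camera call; for the wrist camera it gives the pose at the moment of the call.
- finish_job(): hands the job in; it is judged then, once.
The state is a dict: "t": time; "q": joint angles; "dq": joint speeds; "effort": joint torques, N m; "tool_pos": TCP position; "tool_rot": TCP orientation; "contact_force": force on the tool from outside, world axes, zero at the start; "wrist_torque": the same for the moment, N m; "opening": finger opening in m; "grip_force": force on a finger pad.
Only numpy, scipy, OpenCV 4.12 (cv2) and the standard library are available. Lean on these libraries where they do the work, as an engineer would, in place of code of your own. Each camera call takes 0.05 s, during which the arm holds its last target. There are 200 camera calls.

## Working session

There is one attempt and no reset: what is moved stays moved. The work goes in short steps, Python scripts to look and compute and a tool call to move; the robot and the scene stay as the last step left them, time stands still between calls to the robot, and variables do not carry over. Pictures are saved under pics/ and viewed, at most 10 in all, crops included, and the job is handed in when it is done.

Besides the shell and the picture viewer there is one more tool, called after "Call:" as name(argument=value, ...) on one line, values as JSON. step_arm: Moves the arm, as the interface text tells. Its arguments: {"type":"object","properties":{"commands":{"type":"array"},"squeeze":{"type":"number"}},"required":["commands"]}

```bash
mkdir -p pics; cat > h.py <<'E'
import numpy as np, cv2
from station import monitor, eyes
def snap(n,f=None):
    ci=eyes.camera_info(n); im=eyes.get_image(n)
    if f: cv2.imwrite('pics/'+f,im[:,:,::-1])
    return im,ci
def ray(ci,u,v):
    K=np.array(ci['camera_matrix']);T=np.array(ci['extrinsics']);k=ci['k1']
    p=cv2.undistortPoints(np.array([[[u,v]]],float),K,np.array([k,0,0,0.]))[0,0]
    return T[:3,3],T[:3,:3]@np.array([p[0],p[1],1])
def plane(ci,u,v,z):
    o,d=ray(ci,u,v); return o+d*(z-o[2])/d[2]
def tri(a,b):
    (o,d),(p,e)=a,b
    s=np.linalg.lstsq(np.c_[d,-e],p-o,rcond=None)[0]
    A,B=o+d*s[0],p+e*s[1]
    return (A+B)/2,np.linalg.norm(A-B)
def proj(ci,P):
    K=np.array(ci['camera_matrix']);T=np.linalg.inv(np.array(ci['extrinsics']))
    return cv2.projectPoints(np.array([P],float),cv2.Rodrigues(T[:3,:3])[0],T[:3,3],K,np.array([ci['k1'],0,0,0.]))[0][0,0]
E
python3 - <<'E'
from h import *
for n in('scene','top'):
    im,ci=snap(n,n+'.png'); print(n,ci)
print(monitor.get_obs())
E
```

```text
scene {'camera_matrix': array([[455.82604999,   0.        , 323.17013464],
       [  0.        , 455.82604999, 242.39375865],
       [  0.        ,   0.        ,   1.        ]]), 'k1': -0.09169252001589089, 'extrinsics': array([[ 0.2094737 ,  0.60092078, -0.77137214,  1.46102566],
       [ 0.97754251, -0.11009955,  0.17969063, -0.13903863],
       [ 0.02305211, -0.79168952, -0.61048857,  0.81677035],
       [ 0.        ,  0.        ,  0.        ,  1.        ]])}
top {'camera_matrix': array([[551.70446535,   0.        , 324.60545123],
       [  0.        , 551.70446535, 235.9252174 ],
       [  0.        ,   0.        ,   1.        ]]), 'k1': 0.012580702755935244, 'extrinsics': array([[ 1.10798346e-02, -9.90152285e-01,  1.39555326e-01,
         2.93009994e-01],
       [-9.99938553e-01, -1.09217166e-02,  1.89882485e-03,
         8.37302047e-02],
       [-3.55942042e-04, -1.39567790e-01, -9.90212455e-01,
         1.76698602e+00],
       [ 0.00000000e+00,  0.00000000e+00,  0.00000000e+00,
         1.00000000e+00]])}
{'t': 0.1, 'q': array([-1.40100958e+00,  5.32991339e-02,  1.61417175e+00,  2.27251988e-05,
        1.47598162e+00, -1.18988734e-01]), 'dq': array([ 0.00083063, -0.00038685, -0.00335786,  0.00187836, -0.00077793,
        0.00042803]), 'effort': array([-7.81183826e-04, -3.94904244e+01, -3.71365643e+01, -2.30302776e-04,
        3.85642677e-03, -7.48483558e-06]), 'tool_pos': array([ 0.17795452, -0.59887545,  0.40357151]), 'tool_rot': array([-3.10706184e+00, -4.51762009e-01,  3.86495180e-05]), 'contact_force': array([-0.10036312, -0.17559888,  0.30617833]), 'wrist_torque': array([0.0326081 , 0.01196712, 0.01494664]), 'grip_force': 0.0, 'opening': 0.08534433325315076}
```

View pics/scene.png

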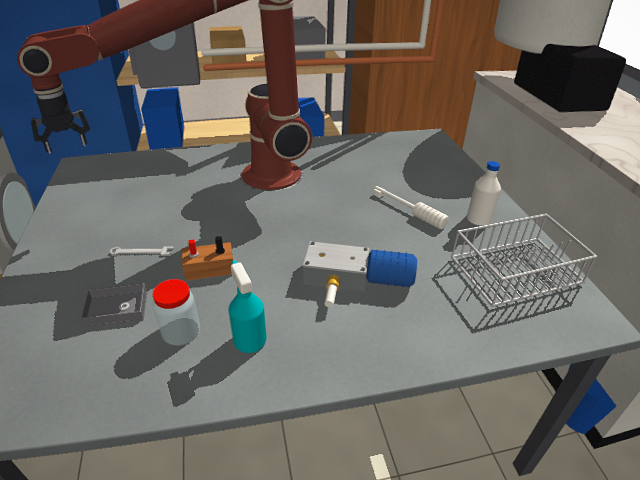

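View pics/top.png

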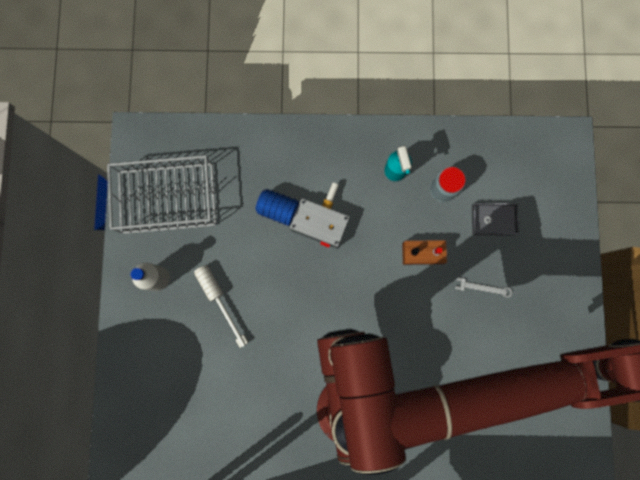

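Scene view: the red drift is at (193,247), the bolt at (219,242) and the cover around (337,257). In the top view the drift is at (440,252) and the cover around (321,222). Now the coarse positions.

```bash
cat > c.py <<'E'
from h import *
a=cv2.imread('pics/scene.png');b=cv2.imread('pics/top.png')
S=eyes.camera_info('scene');T=eyes.camera_info('top')
def cent(m,box):
    x0,y0,x1,y1=box; r=m[y0:y1,x0:x1]; v,u=np.nonzero(r); return u.mean()+x0,v.mean()+y0,len(u)
def red(i): i=i.astype(int); return (i[:,:,2]>120)&(i[:,:,1]<70)&(i[:,:,0]<70)
def blk(i): return i.max(2)<45
s=cent(red(a),(180,235,205,262)); t=cent(red(b),(425,240,455,262)); print(s,t)
print('drift',tri(ray(S,*s[:2]),ray(T,*t[:2])))
s=cent(blk(a),(210,232,226,252)); t=cent(blk(b),(408,244,426,262)); print(s,t)
print('bolt',tri(ray(S,*s[:2]),ray(T,*t[:2])))
for n,u,v in(('hole_d',332,227),('hole_b',308,217),('cover',321,222)): print(n,plane(T,u,v,.066))
for n,u,v in(('hole_d',321,254),('hole_b',351,256),('cover',337,257)): print(n,plane(S,u,v,.066))
print('jar',plane(T,452,180,.13),'spray',plane(T,398,165,.1))
from scipy.spatial.transform import Rotation as R
o=monitor.get_obs();print(R.from_rotvec(o['tool_rot']).as_matrix().round(3))
w=eyes.camera_info('wrist');print(w)
E
python3 c.py
```

```text
(np.float64(192.0), np.float64(246.68085106382978), 94) (np.float64(438.3888888888889), np.float64(250.53703703703704), 54)
drift (array([ 0.48901213, -0.26263089,  0.08210729]), np.float64(0.0005732840294767911))
(np.float64(218.8842105263158), np.float64(244.26315789473685), 95) (np.float64(415.0), np.float64(250.75675675675674), 37)
bolt (array([ 0.48782551, -0.19243926,  0.07925108]), np.float64(0.0016154967591215535))
hole_d [0.56111908 0.06422886 0.066     ]
hole_b [0.5919579  0.13960487 0.066     ]
cover [0.57655352 0.09874422 0.066     ]
hole_d [0.5599122  0.06596457 0.066     ]
hole_b [0.58221178 0.14112367 0.066     ]
cover [0.57953112 0.10425078 0.066     ]
jar [ 0.69950948 -0.29812769  0.13      ] spray [ 0.7529314  -0.13857121  0.1       ]
[[ 0.959  0.285 -0.   ]
 [ 0.285 -0.959  0.002]
 [ 0.    -0.002 -1.   ]]
{'camera_matrix': array([[415.69068065,   0.        , 313.30881502],
       [  0.        , 415.69068065, 235.63603615],
       [  0.        ,   0.        ,   1.        ]]), 'k1': -0.0854684434102994, 'extrinsics': array([[ 0.28601853, -0.9244631 , -0.25211383,  0.24155599],
       [-0.95822112, -0.27659552, -0.0728506 , -0.57929379],
       [-0.00238586,  0.26241742, -0.96495151,  0.37224749],
       [ 0.        ,  0.        ,  0.        ,  1.        ]])}
```

Call:
step_arm(commands=[[100,[394,-237,0],-73.4],[100,[394,-237,0],-73.4],[100,[394,-237,0],-73.4],[100,[394,-237,0],-73.4],[100,[394,-237,0],-73.4],[100,[394,-237,0],-73.4],[100,[394,-237,0],-73.4],[100,[394,-237,0],-73.4],[100,[394,-237,0],-73.4],[100,[394,-237,0],-73.4]], squeeze=60)

```text
t: 1.35
tool_pos: [0.4878, -0.2601, 0.4043]
tool_rot: [-2.223, -2.219, 0.001]
contact_force: [-0.3, 0.1, 0.7]
opening: 0.0852
grip_force: 0.0
```

```bash
python3 - <<'E'
from h import *
o=monitor.get_obs();print(o['t'],o['tool_pos'],o['tool_rot'],o['q'])
im,ci=snap('wrist','w1.png')
np.save('w1.npy',ci['extrinsics'])
print(monitor.get_obs()['tool_pos'])
E
```

```text
1.35 [ 0.48778712 -0.26009868  0.40427758] [-2.22253293e+00 -2.21940759e+00  9.21482858e-04] [-6.24411170e-01 -1.19252770e-01  1.78149299e+00 -4.73920558e-04
  1.48010370e+00 -6.22960875e-01]
[ 0.48762623 -0.26039299  0.40443238]
```

View pics/w1.png

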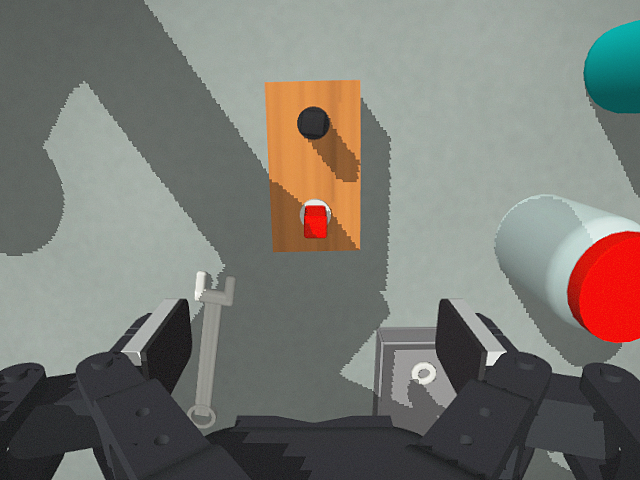

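Wrist view: the holder is square with the image. The drift's red grip is at (316,222) with its top face at rows ~213–238, and the bolt's black head is at (313,123). No bystander is near the fingers.

```bash
cat > m.py <<'E'
from h import *
def redtop(im,bright=None):
    i=im.astype(int); m=((i[:,:,0]>110)&(i[:,:,1]<60)&(i[:,:,2]<60)).astype(np.uint8)
    n,l,s,c=cv2.connectedComponentsWithStats(m)
    return m,l,s
if __name__=='__main__':
    im=cv2.imread('pics/w1.png')[:,:,::-1]
    ci=dict(eyes.camera_info('wrist')); ci['extrinsics']=np.load('w1.npy')
    for v in range(198,242,2): print(v,im[v,316],[int(x) for x in np.nonzero(im[v,290:340,0].astype(int)-im[v,290:340,1]>90)[0][[0,-1]]+290] if (im[v,290:340,0].astype(int)-im[v,290:340,1]>90).any() else '')
    for u,v in((305,222),(327,222),(316,238.5),(316,207)): print(plane(ci,u,v,.1))
    print('nadir',proj(ci,ci['extrinsics'][:3,3]-[0,0,.3]),ci['extrinsics'][:3,3])
    g=cv2.inRange(im,np.array([0,0,0]),np.array([60,60,60]))[100:142,290:335]; n,l,s,c=cv2.connectedComponentsWithStats(g); print(s[1:]+np.array([290,100,0,0,0]))
    print('bolt',plane(ci,313,125,.1))
E
python3 m.py
```

```text
198 [203 151 109] 
200 [231 233 231] 
202 [231 231 227] [326, 326]
204 [224 244 238] 
206 [215  33  25] [306, 323]
208 [214  20   8] [305, 324]
210 [217  29  21] [305, 325]
212 [217  26  13] [305, 325]
214 [216  23  10] [305, 325]
216 [249  23  10] [304, 325]
218 [246  12  10] [304, 326]
220 [245  27  10] [304, 326]
222 [245  24  10] [304, 326]
224 [245  28  10] [304, 326]
226 [245  12  10] [304, 326]
228 [244  11  10] [304, 326]
230 [244   9  10] [304, 326]
232 [244  28  10] [304, 326]
234 [252  33  10] [304, 326]
236 [196  19   7] [305, 326]
238 [119  73  40] 
240 [139  95  55] 
[ 0.48195057 -0.25771148  0.1       ]
[ 0.49679351 -0.25771359  0.1       ]
[ 0.48938973 -0.26927214  0.1       ]
[ 0.489356   -0.24741167  0.1       ]
nadir [313.21346836 123.05713891] [ 0.48750351 -0.19285072  0.37296196]
[[298 107  31  32 792]]
bolt [ 0.48736705 -0.19406237  0.1       ]
```

Call:
step_arm(commands=[[100,[-0.5,1.3,60],0],[100,[-0.5,1.3,100],0],[100,[-0.5,1.3,100],0]])

```text
t: 1.78
tool_pos: [0.4875, -0.2603, 0.3005]
tool_rot: [-2.219, -2.212, 0.002]
contact_force: [0.8, 1.0, -0.2]
opening: 0.0856
grip_force: 0.0
```

```bash
python3 - <<'E'
from h import *
im,ci=snap('wrist','w2.png'); print(monitor.get_obs()['tool_pos'])
i=im.astype(int); m=(i[:,:,0]>232)&(i[:,:,1]<60)
n,l,s,c=cv2.connectedComponentsWithStats(m[:, 200:420].astype(np.uint8)); k=1+np.argmax(s[1:,4]); print(s[k]+[200,0,0,0,0])
x,y,w,h,_=s[k];u,v=x+200+(w-1)/2,y+(h-1)/2
c1=dict(ci);c1['extrinsics']=np.load('w1.npy')
print(tri(ray(c1,315.2,226.5),ray(ci,u,v)),plane(ci,u,v,.1), w/415*(ci['extrinsics'][2,3]-.1))
E
```

```text
[ 0.48860733 -0.26082776  0.30373649]
[309 246   6   1   6]
(array([ 0.48607911, -0.34070947, -0.2271521 ]), np.float64(0.009251364916695232)) [ 0.48530906 -0.24278498  0.1       ] 0.0024511538138575427
```

```bash
python3 - <<'E'
from h import *
im=cv2.imread('pics/w2.png')[:,:,::-1];ci=dict(eyes.camera_info('wrist'))
i=im.astype(int); m=(i[:,:,0]-i[:,:,1]>90)&(i[:,:,2]<60)&(i[:,:,1]<60)
for v in range(200,320,4):
    k=np.nonzero(m[v,250:380])[0]
    if len(k): print(v,k[0]+250,k[-1]+250,i[v,316])
E
```

```text
248 305 332 [235  19   7]
252 304 333 [128  27  17]
256 304 334 [133  21  12]
260 303 335 [136  37  29]
264 303 335 [133  25  20]
268 303 336 [132  31  31]
272 302 336 [181  21   8]
276 302 336 [185  24   8]
280 302 336 [185  24  18]
284 302 336 [183  26   9]
288 302 336 [184  34  10]
292 302 336 [184  22  10]
296 302 336 [181  28   7]
300 303 335 [177  20   7]
```

View pics/w2.png

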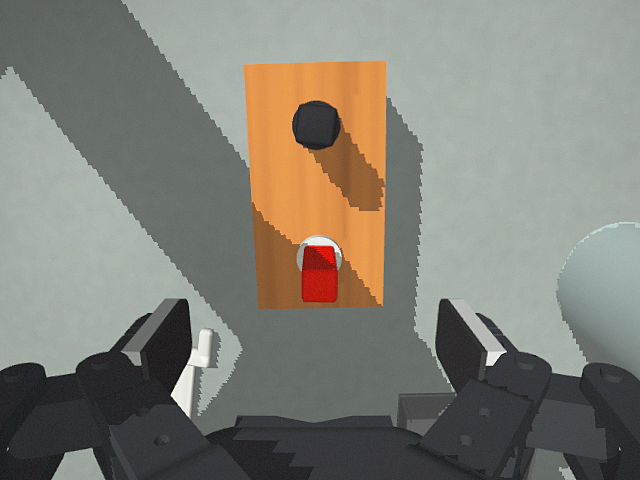

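The top face is now at columns 302–336 and rows 270–302, with the fingers astride it. The bolt's top face is at (318,124).

```bash
python3 - <<'E'
from h import *
ci=dict(eyes.camera_info('wrist'));c1=dict(ci);c1['extrinsics']=np.load('w1.npy')
a,b=(319.3,286),(315.2,226.5)
print(tri(ray(c1,*b),ray(ci,*a)),plane(ci,*a,.1),plane(c1,*b,.1),'base',plane(ci,319.3,245,.06))
print(ci['extrinsics'][:3,3], monitor.get_obs()['tool_pos'])
print('bolt',tri(ray(c1,313.5,122.5),ray(ci,319,125)),plane(ci,319,125,.1))
E
```

```text
(array([ 0.48959682, -0.25646754,  0.11736371]), np.float64(0.001695302606024788)) [ 0.49067779 -0.26345855  0.1       ] [ 0.48883524 -0.26084119  0.1       ] base [ 0.49115699 -0.25624196  0.06      ]
[ 0.48834609 -0.19352414  0.27246879] [ 0.48860733 -0.26082776  0.30373649]
bolt (array([ 0.48743098, -0.19305688,  0.35642944]), np.float64(0.00048414567546223834)) [ 0.49039761 -0.19401729  0.1       ]
```

Call:
step_arm(commands=[[100,[-1,1.3,50],0],[100,[-1,1.3,65],0],[100,[-1,1.3,65],0],[0,[-1,1.3,65],0],[0,[-1,1.3,65],0],[0,[-1,1.3,65],0],[0,[-1,1.3,65],0],[0,[-1,1.3,65],0]], squeeze=60)

```text
t: 2.82
tool_pos: [0.4908, -0.2613, 0.2404]
tool_rot: [-2.222, -2.22, 0.001]
contact_force: [-4.6, 0.2, 5.5]
opening: 0.0151
grip_force: 58.5
```

Call:
step_arm(commands=[[0,[0,0,-40],0],[0,[0,0,-90],0],[0,[0,0,-150],0],[0,[60,12,-150],10],[0,[120,24,-150],22],[0,[180,36,-150],22],[0,[240,48,-150],22],[0,[298,59,-150],22],[0,[298,59,-150],22],[0,[298,59,-150],22]])

```text
t: 4.08
tool_pos: [0.5499, 0.0367, 0.389]
tool_rot: [-2.605, -1.756, 0.002]
contact_force: [1.2, -1.4, -0.5]
opening: 0.015
grip_force: 59.5
```

```bash
python3 - <<'E'
from h import *
o=monitor.get_obs();print(o['tool_pos'],o['contact_force'],o['opening'])
im,ci=snap('wrist','w3.png');np.save('w3.npy',ci['extrinsics']);print(ci['extrinsics'][:3,3],monitor.get_obs()['tool_pos'])
E
```

```text
[0.54993584 0.03673544 0.38897654] [ 1.19087552 -1.35889461 -0.53789928] 0.01503446760302111
[0.5745655  0.09908711 0.3576051 ] [0.5499412  0.03600869 0.38915672]
```

View pics/w3.png

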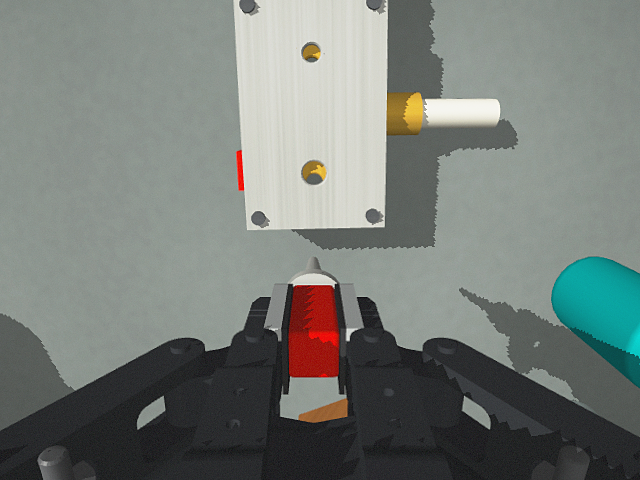

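The drift hole is at (314,172), the bolt hole at (311,52) and the pin tip at (314,258). Next I zoom in on the holes to see which way the strip was thrown.

```bash
python3 - <<'E'
from h import *
im=cv2.imread('pics/w3.png');ci=dict(eyes.camera_info('wrist'));ci['extrinsics']=np.load('w3.npy')
a=cv2.resize(im[150:195,290:340],None,fx=8,fy=8,interpolation=0);b=cv2.resize(im[30:75,286:336],None,fx=8,fy=8,interpolation=0)
cv2.imwrite('pics/z.png',np.hstack([a,b]))
g=im.max(2).astype(int)
g=im[:,:,0].astype(int) # blue channel: strip brass & dark low
res=[]
for (x0,y0,x1,y1) in((290,150,340,195),(288,32,336,74)):
    m=(g[y0:y1,x0:x1]<140).astype(np.uint8);c,_=cv2.findContours(m,0,2);c=max(c,key=cv2.contourArea)
    e=cv2.fitEllipse(cv2.convexHull(c));u,v=e[0][0]+x0,e[0][1]+y0;print(e,u,v)
    P=plane(ci,u,v,.066);print(P);res.append(P)
d=res[1]-res[0];print('dist',np.linalg.norm(d),'axis angle of housing y',np.degrees(np.arctan2(d[1],d[0])))
# cross-check top/scene view heights
for p in res:
  for n in('scene','top'): print(n,proj(eyes.camera_info(n),p))
print('tip',proj(ci,[.5499,.0364,.389-.230]))
E
```

```text
((23.291852951049805, 22.167673110961914), (23.98093605041504, 24.69890594482422), 78.56880950927734) 313.2918529510498 172.1676731109619
[0.5619865  0.06794172 0.066     ]
((22.663307189941406, 19.71010971069336), (19.0256404876709, 19.731063842773438), 173.1480712890625) 310.6633071899414 51.71010971069336
[0.59013626 0.14244537 0.066     ]
dist 0.07964422681198946 axis angle of housing y 69.30190192243079
scene [321.90519255 254.40649605]
top [330.81293677 226.71247484]
scene [352.27603486 257.8483427 ]
top [307.08318708 217.56393269]
tip [314.41847856 260.81204176]
```

View pics/z.png

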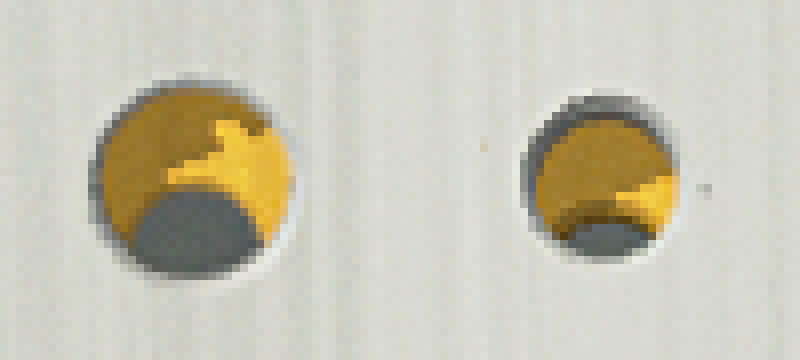

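The strip's hole shows at the lower (−y, −tool x) side in both holes, so the strip is thrown to −y by about 7 mm. Now I measure the pin tip relative to the hole in the same picture.

```bash
python3 - <<'E'
from h import *
im=cv2.imread('pics/w3.png');ci=dict(eyes.camera_info('wrist'));ci['extrinsics']=np.load('w3.npy')
g=im.sum(2).astype(int)
for v in range(252,284,2): print(v,g[v,300:330:2]//3)
for v in (255.5,257,258.5,260): print(v,plane(ci,314.2,v,.1586))
for u,v in((313.8,172.4),(311.6,52.3)): print(plane(ci,u,v,.066))
E
```

```text
252 [147 144 147 144 143 148 144 145 142 146 144 146 143 144 146]
254 [150 147 146 142 146 145 144 148 145 146 142 143 145 145 148]
256 [149 147 142 144 145 146 143 146 155 144 144 148 146 144 148]
258 [146 146 145 147 144 155 137 108  91 150 150 146 147 146 147]
260 [147 145 148 145 156 151 137 112  88 124 145 147 145 147 145]
262 [147 144 146 145 158 145 135 109  93  95 151 144 145 146 144]
264 [147 145 148 145 156 142 132 113  93  86 153 145 144 144 147]
266 [146 148 147 151 153 143 133 112 100  79 124 146 148 147 146]
268 [148 147 147 159 154 143 129 111  95  85  97 146 147 147 148]
270 [147 145 150 147 148 141 133 133 128 122 114 128 143 147 144]
272 [166 161 153 146 140 132 128 120 117 120 115  84 106 104 144]
274 [160 152 178 214 212 211 212 215 214 215 210 122  92  96  95]
276 [217 215 214 215 211 214 212 211 211 212 215 215 215 215 108]
278 [213 213 211 215 211 213 213 211 213 212 212 212 212 213 220]
280 [208 207 210 209 207 208 209 210 209 209 208 210 206 208 206]
282 [201 203 203 202 205 203 202 205 203 202 202 203 202 204 202]
255.5 [0.55079936 0.03892884 0.1586    ]
257 [0.55050328 0.0381927  0.1586    ]
258.5 [0.55020658 0.03745503 0.1586    ]
260 [0.54990926 0.0367158  0.1586    ]
[0.56225553 0.0676583  0.066     ]
[0.59056943 0.14186949 0.066     ]
```

Call:
step_arm(commands=[[0,[29,0,40],-1.3],[0,[29,0,75],-1.3],[0,[29,0,80],-1.3],[0,[29,0,80],-1.3]])

```text
t: 4.62
tool_pos: [0.5612, 0.0624, 0.3103]
tool_rot: [2.587, 1.782, 0.001]
contact_force: [-0.1, -0.6, -1.4]
opening: 0.015
grip_force: 59.6
```

```bash
python3 - <<'E'
from h import *
o=monitor.get_obs();print(o['tool_pos'],o['tool_rot'],o['contact_force'],o['wrist_torque'])
im,ci=snap('wrist','w4.png');np.save('w4.npy',ci['extrinsics'])
print(monitor.get_obs()['tool_pos'],'hole pred',proj(ci,[.5623,.0677,.066]))
z=im[190:310,250:380]
cv2.imwrite('pics/z4.png',cv2.resize(z[:,:,::-1],None,fx=5,fy=5,interpolation=0))
E
```

```text
[0.56116822 0.06243819 0.31027307] [2.58671559e+00 1.78231185e+00 5.12017783e-04] [-0.13773777 -0.62056643 -1.35849166] [-0.01059253  0.00586774  0.06379046]
[0.56152151 0.06261284 0.31137821] hole pred [312.09283421 242.52030808]
```

View pics/z4.png

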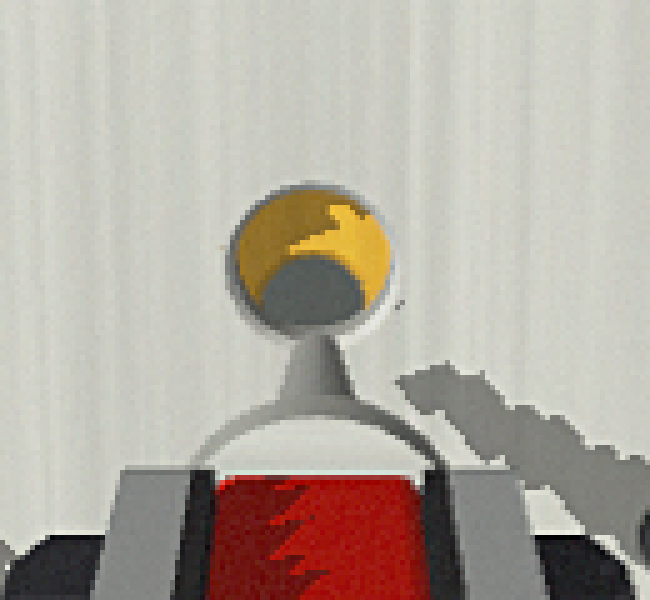

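The hole centre is at (312.3,242.5), which matches the prediction. The tip's front edge is at (313.2,257).

```bash
python3 - <<'E'
from h import *
ci=dict(eyes.camera_info('wrist'));ci['extrinsics']=np.load('w4.npy')
o=monitor.get_obs();print(o['tool_pos'])
R=cv2.Rodrigues(o['tool_rot'])[0]
H=plane(ci,312.3,242.5,.066);F=plane(ci,313.2,257,o['tool_pos'][2]-.2304)
print(H,F,'front edge rel hole, tool axes',R.T@(F-H),'TCP rel hole',R.T@(o['tool_pos']-H))
E
```

```text
[0.56152151 0.06261284 0.31137821]
[0.56240729 0.06767129 0.066     ] [0.56170171 0.06449953 0.08097821] front edge rel hole, tool axes [-0.00320294  0.00050519 -0.01497967] TCP rel hole [-0.00484161  0.0015586  -0.24537923]
```

Call:
step_arm(commands=[[0,[0.8,-0.5,12],0],[0,[0.8,-0.5,20],0],[0,[0.8,-0.5,23],0],[0,[0.8,-0.5,25],0],[0,[0.8,-0.5,27],0],[0,[0.8,-0.5,27],0]])

```text
t: 5.42
tool_pos: [0.5609, 0.0643, 0.2828]
tool_rot: [2.584, 1.785, -0.0]
contact_force: [0.4, -2.5, -0.4]
opening: 0.0154
grip_force: 59.8
```

Call:
step_arm(commands=[[0,[0.5,0,3],0],[0,[1.5,0,5],0],[0,[3,0,6],0],[0,[4.5,0,7],0],[0,[5,0,8],0],[0,[5,0,10],0]])

```text
t: 6.18
tool_pos: [0.5626, 0.0697, 0.2726]
tool_rot: [-2.584, -1.784, -0.002]
contact_force: [1.3, 1.5, 0.8]
opening: 0.0151
grip_force: 59.9
```

Call:
step_arm(commands=[[0,[-0.5,0,4],0],[0,[-0.7,0,8],0],[0,[-0.7,0,12],0],[0,[-0.7,0,12],0]])

```text
t: 6.68
tool_pos: [0.5621, 0.0683, 0.26]
tool_rot: [2.585, 1.785, -0.001]
contact_force: [0.9, -0.4, -1.5]
opening: 0.0147
grip_force: 59.7
```

Call:
step_arm(commands=[[0,[0,0,2],0],[0,[0,0,4],0],[0,[0,0,6],0],[0,[0,0,7.5],0],[0,[0,0,7.5],0]])

```text
t: 7.3
tool_pos: [0.5623, 0.0685, 0.253]
tool_rot: [2.585, 1.785, -0.0]
contact_force: [1.9, -1.0, -0.8]
opening: 0.0151
grip_force: 59.7
```

Call:
step_arm(commands=[[0,[0,0,1],0],[0,[0,0,1.5],0],[0,[0,0,2],0],[0,[0,0,2],0]])

```text
t: 7.8
tool_pos: [0.5623, 0.0685, 0.2514]
tool_rot: [2.585, 1.785, 0.0]
contact_force: [0.3, -0.4, 0.6]
opening: 0.0154
grip_force: 60.0
```

Call:
step_arm(commands=[[0,[0,0,0.4],0],[0,[0,0,0.8],0],[0,[0,0,0.8],0]])

```text
t: 8.18
tool_pos: [0.5624, 0.0685, 0.2513]
tool_rot: [2.585, 1.785, -0.0]
contact_force: [-2.4, -1.3, 6.0]
opening: 0.0152
grip_force: 60.6
```

Call:
step_arm(commands=[[0,[0.7,0,0.6],0],[0,[0.7,0,0.6],0]])

```text
t: 8.43
tool_pos: [0.5627, 0.0688, 0.2513]
tool_rot: [2.584, 1.785, -0.003]
contact_force: [-5.2, -3.2, 9.7]
opening: 0.0152
grip_force: 61.1
```

Call:
step_arm(commands=[[60,[0,0,-0.3],0],[60,[0,0,-0.5],0],[60,[0,0,-0.5],0],[60,[0,0,-50],0],[60,[0,0,-100],0],[60,[-60,5,-100],-10],[60,[-120,10,-100],-20.7],[60,[-180,15,-100],-20.7],[60,[-240,20,-100],-20.7],[60,[-271,23.5,-100],-20.7],[60,[-271,23.5,-100],-20.7],[60,[-271,23.5,-100],-20.7]])

```text
t: 9.93
tool_pos: [0.4886, -0.1921, 0.3495]
tool_rot: [-2.222, -2.22, -0.001]
contact_force: [-0.1, 0.8, 0.6]
opening: 0.0511
grip_force: 0.0
```

```bash
python3 - <<'E'
from h import *
o=monitor.get_obs();print(o['tool_pos'],o['tool_rot'],o['opening'])
im,ci=snap('wrist','w5.png')
print('bolt top expected',proj(ci,[.489,-.193,.1]))
i=im.astype(int); m=(i.max(2)<60)[60:300,270:370].astype(np.uint8)
n,l,s,c=cv2.connectedComponentsWithStats(m)
for k in range(1,n):
    if s[k,4]>150: print(s[k]+[270,60,0,0,0],c[k]+[270,60])
E
```

```text
[ 0.48856009 -0.19208401  0.34952969] [-2.22187382e+00 -2.22001195e+00 -6.58485925e-04] 0.05108499539029355
bolt top expected [314.30258784 251.22779462]
[ 294  213   36   52 1462] [311.37414501 238.09712722]
```

Call:
step_arm(commands=[[60,[-0.8,-0.8,60],0],[60,[-0.8,-0.8,100],0],[60,[-0.8,-0.8,109],0],[60,[-0.8,-0.8,109],0],[0,[-0.8,-0.8,109],0],[0,[-0.8,-0.8,109],0],[0,[-0.8,-0.8,109],0],[0,[-0.8,-0.8,109],0]], squeeze=60)

```text
t: 10.98
tool_pos: [0.4885, -0.1938, 0.243]
tool_rot: [2.22, 2.218, 0.002]
contact_force: [-0.1, -0.1, 6.0]
opening: 0.015
grip_force: 59.1
```

Call:
step_arm(commands=[[0,[0,0,-40],0],[0,[0,0,-90],0],[0,[0,0,-150],0],[0,[60,18,-150],10],[0,[120,36,-150],20.7],[0,[180,54,-150],20.7],[0,[240,72,-150],20.7],[0,[290,87,-150],20.7],[0,[307,91,-150],20.7],[0,[307,91,-150],20.7],[0,[307,91,-150],20.7]])

```text
t: 12.35
tool_pos: [0.5788, 0.1124, 0.3906]
tool_rot: [2.586, 1.783, -0.001]
contact_force: [-0.8, 0.1, -2.7]
opening: 0.0148
grip_force: 58.8
```

```bash
python3 - <<'E'
from h import *
o=monitor.get_obs();print(o['tool_pos'],o['tool_rot'],o['opening'])
im,ci=snap('wrist','w6.png');np.save('w6.npy',ci['extrinsics'])
print(monitor.get_obs()['tool_pos'],'hole pred',proj(ci,[.5906,.1419,.066]),proj(ci,o['tool_pos']-[0,0,.233]))
z=im[130:290,210:410]
cv2.imwrite('pics/z6.png',cv2.resize(z[:,:,::-1],None,fx=4,fy=3.75,interpolation=0))
cv2.imwrite('pics/z6.png',cv2.resize(z[:150,:,::-1],None,fx=4,fy=4,interpolation=0))
E
```

```text
[0.57878737 0.11239616 0.39058951] [ 2.58619311e+00  1.78312763e+00 -1.26392980e-03] 0.014821181003081468
[0.57880631 0.11215947 0.39068772] hole pred [314.59385733 174.2438571 ] [314.00159545 258.292773  ]
```

View pics/z6.png

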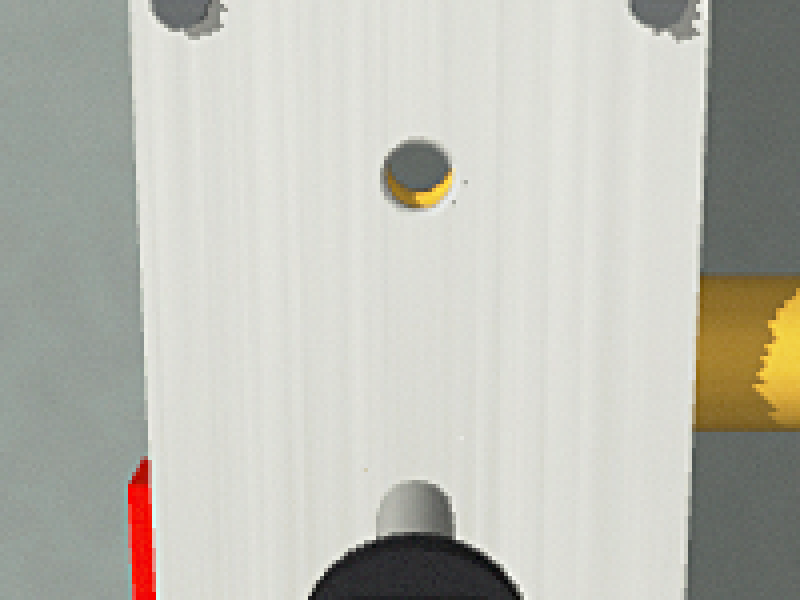

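The strip hole now nearly coincides with the bolt hole, offset slightly to +y. The hole centre is at (314.9,173.6) and the bolt foot's front edge at (313.8,250).

```bash
python3 - <<'E'
from h import *
ci=dict(eyes.camera_info('wrist'));ci['extrinsics']=np.load('w6.npy')
o=monitor.get_obs();p=o['tool_pos'];R=cv2.Rodrigues(o['tool_rot'])[0]
H=plane(ci,314.9,173.6,.066)
F=plane(ci,313.8,250,p[2]-.233);G=plane(ci,313.8,250,p[2]-.229)
print(H,'foot centre rel hole',R.T@(F-H)-[.0035,0,0],R.T@(G-H)-[.0048,0,0],'TCP',R.T@(p-H))
E
```

```text
[0.59096178 0.14224755 0.066     ] foot centre rel hole [-0.03132368 -0.00086975 -0.09167085] [-0.03138344 -0.0008791  -0.0956716 ] TCP [-0.0326401  -0.0006823  -0.32466801]
```

Call:
step_arm(commands=[[0,[31.8,0.9,40],0],[0,[31.8,0.9,74],0],[0,[31.8,0.9,79],0],[0,[31.8,0.9,79],0]])

```text
t: 12.9
tool_pos: [0.5913, 0.142, 0.3125]
tool_rot: [2.586, 1.783, 0.001]
contact_force: [0.0, -0.6, -0.8]
opening: 0.0154
grip_force: 58.8
```

```bash
python3 - <<'E'
from h import *
o=monitor.get_obs();print(o['tool_pos'],o['contact_force'])
im,ci=snap('wrist','w7.png');np.save('w7.npy',ci['extrinsics'])
print(monitor.get_obs()['tool_pos'],'hole pred',proj(ci,[.5909,.1422,.066]))
cv2.imwrite('pics/z7.png',cv2.resize(im[190:310,250:380,::-1],None,fx=5,fy=5,interpolation=0))
E
```

```text
[0.59128314 0.14199931 0.3125453 ] [ 0.04401809 -0.63693979 -0.77480933]
[0.59161434 0.1421793  0.31362226] hole pred [312.77352823 250.72987642]
```

View pics/z7.png

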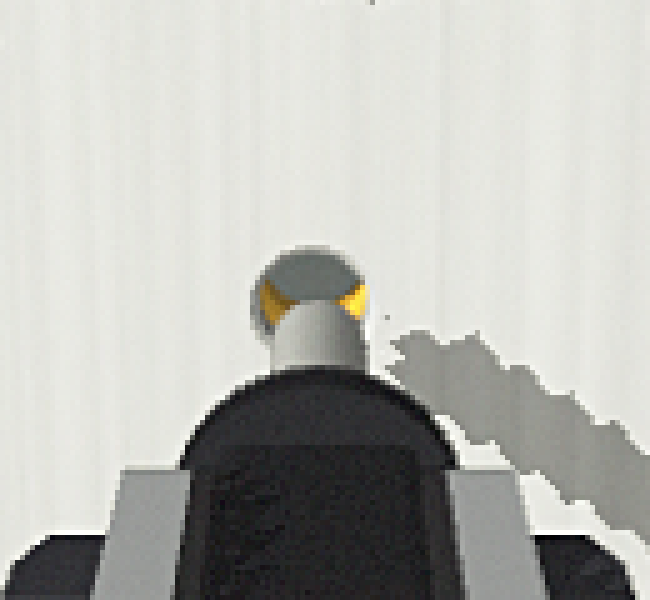

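The hole centre is at about (312.4,250.6), and the bolt foot's front edge at (314.2,250).

```bash
python3 - <<'E'
from h import *
ci=dict(eyes.camera_info('wrist'));ci['extrinsics']=np.load('w7.npy')
o=monitor.get_obs();p=o['tool_pos'];R=cv2.Rodrigues(o['tool_rot'])[0]
H=plane(ci,312.4,250.6,.066)
F=plane(ci,314.2,250,p[2]-.233);G=plane(ci,314.2,250,p[2]-.229)
print(H,p,'foot centre rel hole',R.T@(F-H)-[.0035,0,0],R.T@(G-H)-[.0048,0,0],'TCP',R.T@(p-H))
E
```

```text
[0.59073692 0.14234073 0.066     ] [0.59161434 0.1421793  0.31362226] foot centre rel hole [ 0.00138353  0.0009532  -0.01461476] [ 0.00132619  0.00094728 -0.01861343] TCP [ 0.00043007  0.00146102 -0.24761918]
```

Call:
step_arm(commands=[[0,[-0.8,-0.9,10],0],[0,[-0.8,-0.9,14],0],[0,[-0.8,-0.9,16],0],[0,[-0.8,-0.9,18],0],[0,[-0.8,-0.9,20],0],[0,[-0.8,-0.9,20],0]])

```text
t: 13.7
tool_pos: [0.5901, 0.1424, 0.2918]
tool_rot: [2.585, 1.785, 0.0]
contact_force: [1.1, -1.1, -1.0]
opening: 0.0147
grip_force: 58.8
```

Call:
step_arm(commands=[[0,[0,0,1.5],0],[0,[0,0,3],0],[0,[0,0,4.5],0],[0,[0,0,6],0],[0,[0,0,6],0]])

```text
t: 14.32
tool_pos: [0.59, 0.1425, 0.2857]
tool_rot: [2.585, 1.785, 0.0]
contact_force: [1.2, -3.9, -0.7]
opening: 0.0148
grip_force: 58.9
```

Call:
step_arm(commands=[[0,[-0.3,0,4],0],[0,[-0.3,0,8],0],[0,[-0.3,0,12],0],[0,[-0.3,0,16],0],[0,[-0.3,0,16],0]])

```text
t: 14.95
tool_pos: [0.5898, 0.1422, 0.2691]
tool_rot: [2.585, 1.785, 0.0]
contact_force: [2.3, -2.7, -2.9]
opening: 0.0153
grip_force: 58.7
```

Call:
step_arm(commands=[[0,[0,0,4],0],[0,[0,0,8],0],[0,[0,0,11],0],[0,[0,0,13],0],[0,[0,0,13],0]])

```text
t: 15.58
tool_pos: [0.5899, 0.1423, 0.2566]
tool_rot: [2.585, 1.785, 0.0]
contact_force: [1.5, -3.8, -0.4]
opening: 0.0149
grip_force: 59.2
```

Call:
step_arm(commands=[[0,[0,0,1],0],[0,[0,0,2],0],[0,[0,0,2.6],0],[0,[0,0,3.2],0],[0,[0,0,3.2],0]])

```text
t: 16.2
tool_pos: [0.5899, 0.1423, 0.2541]
tool_rot: [2.585, 1.785, 0.0]
contact_force: [1.1, -5.1, 4.4]
opening: 0.0152
grip_force: 59.7
```

Call:
step_arm(commands=[[0,[0,0,0.4],0],[0,[0,0,0.4],0]])

```text
t: 16.45
tool_pos: [0.59, 0.1423, 0.254]
tool_rot: [2.585, 1.785, -0.0]
contact_force: [-1.7, -5.5, 6.4]
opening: 0.0152
grip_force: 60.1
```

The bolt is seated. I release, rise, and back off to look at both.

Call:
step_arm(commands=[[60,[0,0,-0.4],0],[60,[0,0,-0.5],0],[60,[0,0,-0.5],0],[60,[0,0,-45],0],[60,[0,0,-100],0],[60,[-50,0,-130],0],[60,[-110,0,-130],0],[60,[-110,0,-130],0],[60,[-110,0,-130],0]])

```text
t: 17.58
tool_pos: [0.5508, 0.0395, 0.3829]
tool_rot: [-2.585, -1.784, -0.0]
contact_force: [0.4, 0.3, -0.8]
opening: 0.051
grip_force: 0.0
```

```bash
python3 - <<'E'
from h import *
o=monitor.get_obs();print(o['t'],o['tool_pos'],o['contact_force'])
im,ci=snap('wrist');s,_=snap('scene')
a=cv2.resize(im[:300,160:480,::-1],(400,375));b=cv2.resize(s[205:330,260:393,::-1],(399,375),interpolation=2)
cv2.imwrite('pics/fin.png',np.hstack([a,b]))
E
```

```text
17.575 [0.55078158 0.03953744 0.38294578] [ 0.37572495  0.34228042 -0.77459337]
```

View pics/fin.png

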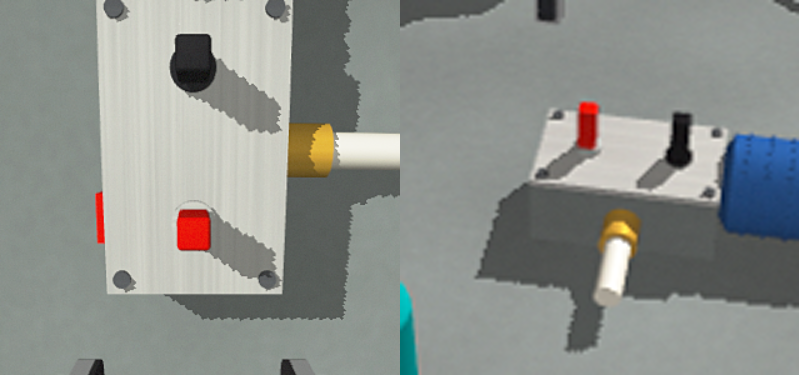

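Both stand upright with their collars flat on the cover: the red drift at (193,230) and the black bolt at (193,60) in the left half. The gripper is clear of everything.

```bash
python3 -c "
from station import finish_job
print(finish_job())"
```

```text
the job is handed in; nothing more can be done
None
```

The drift pin and then the bolt are both fully home in the pump cover, with collars seated at gentle force (about 10 N at most in the readings), and the job was handed in at about 18 s of the 58 s allowed.

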